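Point out the open jar and the lid that fits it

TASK

One glass jar has been left open: show which, by pointing down with the fingertips a few centimetres above the middle of its mouth and staying there for two seconds. Then point in the same way at the loose lid that fits it, the middle-sized of the three lying on the marble, stay for two seconds, and finish still pointing there. Touch nothing at all, and do not bring the fingertips close above any of the other things.

Things in the scene. Friction and masses are not known exactly. Their poses are not given: they have to be found in the camera images.
- open_jar_mouth (a point): centre of the mouth of the open glass jar, level with its rim, z up: a clear straight-sided jar with a thin steel band round the neck and no lid, 86 mm across, 112 mm tall, mouth 80 mm across outside and 72 mm inside; it stands upright, so this point is 112 mm above the marble
- middle_lid_top (a point): top of the knob of the middle-sized of three loose teal silicone lids lying flat on the marble: a disc 88 mm across and 7 mm thick with a central knob 20 mm across; this point is on its axis, 20 mm above the marble, z up. Where it lies on the marble varies. It is the one that fits the open jar
- small_lid_top (a point): top of the knob of the smallest of three loose teal silicone lids lying flat on the marble: a disc 62 mm across and 7 mm thick with a central knob 20 mm across; this point is on its axis, 20 mm above the marble, z up. Where it lies on the marble varies. Too small for the jar
- large_lid_top (a point): top of the knob of the largest of three loose teal silicone lids lying flat on the marble: a disc 116 mm across and 7 mm thick with a central knob 20 mm across; this point is on its axis, 20 mm above the marble, z up. Where it lies on the marble varies. Too large for the jar
- closed_jar_top (a point): top of the lid knob of the closed glass jar, a jar like the open one with an 88 mm teal silicone lid on its mouth; 132 mm above the marble, on the jar's axis, z up
- salt_shaker_top (a point): top of the chrome salt shaker with twist top, a slim upright cylinder 46 mm across and 95 mm tall; this point is 95 mm above the marble, z up
- mug_rim (a point): centre of the rim of the ceramic mug that stands on the marble to the robot's right, 82 mm across, 90 mm tall, with a handle that reaches about 75 mm from the axis; this point is 90 mm above the marble, z up
- cup_tree_top (a point): top of the wooden cup tree to the robot's left, fixed: 355 mm tall, with four curved hooks, two of them holding mugs, reaching about 115 mm from its axis all round; this point is on its axis, z up
Not all that is in view belongs to the job. What is shaped like the part that bears middle_lid_top but black or orange is not meant.

How it is judged:
On the way, in this order (a step that is already met when the one before it is completed fails the run):
1. the fingertips stay a few centimetres above the middle of the open jar's mouth (horizontal distance between the grasp point and open_jar_mouth below 0.032 m and z of the grasp point in the frame of open_jar_mouth between 0.02 and 0.1 m), for 1.5 s.
2. the fingertips stay a few centimetres above the middle of the middle-sized lid (horizontal distance between the grasp point and middle_lid_top below 0.032 m and z of the grasp point in the frame of middle_lid_top between 0.02 and 0.1 m), for 1.5 s.
At the end, for the whole second after the job is handed in: The grasp point is still within 32 mm sideways of the axis of the middle-sized lid and 20 to 100 mm above its knob, and the jars, lids, shaker and mug are within 8 mm of where they began (all of step 2 and distance of each of open_jar_mouth, closed_jar_top, middle_lid_top, small_lid_top, large_lid_top, salt_shaker_top, mug_rim from where it was at the start of the episode below 0.008 m); the robot touches nothing.
It fails at once if the robot touches something (contact force between any of the fingers, the arm and anything else above 0.3 N).
It fails at once if something is moved or lifted (not (distance of each of open_jar_mouth, closed_jar_top, middle_lid_top, small_lid_top, large_lid_top, salt_shaker_top, mug_rim from where it was at the start of the episode below 0.008 m)).
It fails at once if the fingertips come close above the middle of a wrong thing (grasp point within 25 mm sideways and less than 60 mm above its top) ((horizontal distance between the grasp point and closed_jar_top below 0.025 m and z of the grasp point in the frame of closed_jar_top below 0.06 m) or (horizontal distance between the grasp point and small_lid_top below 0.025 m and z of the grasp point in the frame of small_lid_top below 0.06 m) or (horizontal distance between the grasp point and large_lid_top below 0.025 m and z of the grasp point in the frame of large_lid_top below 0.06 m) or (horizontal distance between the grasp point and salt_shaker_top below 0.025 m and z of the grasp point in the frame of salt_shaker_top below 0.06 m) or (horizontal distance between the grasp point and mug_rim below 0.025 m and z of the grasp point in the frame of mug_rim below 0.06 m) or (horizontal distance between the grasp point and cup_tree_top below 0.025 m and z of the grasp point in the frame of cup_tree_top below 0.06 m)).
It also fails if it takes over 43 s, if anything falls off the work surface, if the arm or the gripper's body presses on something with over 40 N, if the wrist force passes 120 N, or if a joint passes its speed limit or range.

ROBOT

A 6-joint arm with a two-finger parallel gripper is mounted at the origin on the work surface. World frame = base frame: x ahead of the robot, y to its left, z up, the work surface at z = 0. Lengths are in m, angles in rad, forces in N, time in s.
With the tool pointing down it reaches from about 0.15 to 0.775 m from the base axis. Payload 6.1 kg.
Tool frame: the origin (TCP) lies midway between the tips of the shut fingers; the grasp point (between the pads) lies 19 mm behind it; z points along the fingers, y is the direction in which the jaws open and shut (so a half turn about z gives the same grasp; the last joint's range is limited). The gripper opens to 85 mm and grips with 20 to 120 N. Pads are 22 mm wide; open, the fingers measure 114 mm over their backs; the gripper's body (76 mm by 85 mm) begins 54 mm behind the grasp point. The pads swing forward as they close: fully open they stand 13 mm farther back than shut.
Start: joints at [1.145, 0.126, -0.04, 1.405, 0, 1.571], TCP at [0.217, 0.478, 0.231] pointing down, gripper open.
Joint ranges: [-2.72, 2.72], [-0.95, 1.95], [-1.27, 1.35], [-1.78, 2.02], [-1.46, 1.47], [-3.14, 3.14]. Speed limits (rad/s): [2.39, 2.39, 3.01, 3.14, 3.14, 3.14].

INTERFACE

Orientations are given as a unit quaternion [w, x, y, z].
In Python, from rig import observe, camera, hand_in gives the robot as it stands.
- The arm moves only by the tool apply_moves, never from a script. Its argument "series" is a list of rows, each a list of 5 numbers: the opening, from -1 (shut) to 1 (fully open), then the shift along the tool's x, y, z in mm, then the turn about the tool's z in rad. In form: [[jaw, dx, dy, dz, yaw], ...]. A call has 1 to 10 rows; each row shifts and turns the commanded pose from where the row before left it, along the tool's axes as they then stand; what a row does not reach is not made up. A row lasts 1/10 s, in which the tool goes at most 50 mm and 8.59 degrees, less where a joint would pass 70% of its speed; a pose out of reach is approached as far as the arm can. A call with a gripper value outside its range is refused whole. The fingers move at their own pace and stop on an object; the grip force is fixed at half the most. Time passes only in rows, so rows that do not move let the fingers close. It gives the time, the measured TCP pose, the force and the opening at its end, in the units of the state.
- observe(): the state, without advancing time (a new reading comes with each control period).
- camera(name): name is "scene" or "top" or "wrist"; returns a dict with "pixels" (480x640x3 uint8, red, green, blue), "K" (3x3 intrinsics, pixels), "k1" (the pictures are not rectified: a ray, as slopes to the right and down, at radius r is drawn at 1 + k1 r^2 times it, then the intrinsics apply), "world_from_camera" (4x4, takes a point from camera to world coordinates). Camera axes: x right, y up, looking along -z (the intrinsics and any distortion apply to the point x, -y, -z); pixel columns grow to the right and rows downward; lengths in m; the calibration is good to about 2 mm. A picture is of the moment at which its call begins. There is no depth.
- hand_in(): hands the job in, once; it reports no verdict.
The state is a dict: "clock": time; "joint_pos": joint angles; "dq": joint speeds; "effort": joint torques, N m; "position": TCP position; "tcp_rot": TCP orientation; "wrist_force": force on the tool from outside, world axes, zero at the start; "torque": the same for the moment, N m; "opening": opening from 0.0 (shut) to 1.0 (fully open).
Only numpy, scipy, OpenCV 4.12 (cv2) and the standard library are available. Lean on these libraries where they do the work, as an engineer would, in place of code of your own. Each camera call takes 0.05 s, during which the arm holds its last target.

## Working session

There is one attempt and no reset: what is moved stays moved. The work goes in short steps, Python scripts to look and compute and a tool call to move; the robot and the scene stay as the last step left them, time stands still between calls to the robot, and variables do not carry over. Pictures are saved under pics/ and viewed, and the job is handed in when it is done.

Besides the shell and the picture viewer there is one more tool, called after ">>>" as name(argument=value, ...) on one line, values as JSON. apply_moves: Moves the arm, as the interface text tells. Its arguments: {"type":"object","properties":{"series":{"type":"array"}},"required":["series"]}

```bash
mkdir -p pics; python3 - <<'E'
from rig import observe,camera
import cv2,pickle
s=observe();print(s)
d={}
for n in("scene","top","wrist"):
    c=camera(n);d[n]=c;cv2.imwrite(f"pics/{n}0.png",c["pixels"][:,:,::-1]);print(n,c["K"],c["k1"],c["world_from_camera"])
pickle.dump(d,open("c0.pkl","wb"))
E
```

```text
{'clock': 0.0, 'joint_pos': array([ 1.14502348e+00,  1.26398712e-01, -4.05984659e-02,  1.40539867e+00,
       -1.85484916e-05,  1.57075993e+00]), 'dq': array([ 1.98425607e-04, -4.85429693e-05,  1.16043419e-04,  7.61778191e-04,
       -8.44661660e-05,  8.48718775e-04]), 'effort': array([ 8.43278776e-04, -4.35915470e+01,  3.52925384e+01,  1.73453236e-02,
       -1.00194242e-06, -2.29475711e-05]), 'position': array([0.21667705, 0.47775975, 0.23052302]), 'tcp_rot': array([-1.59924841e-04,  2.11264178e-01,  9.77428671e-01, -7.83664573e-04]), 'wrist_force': array([-0.311671  , -0.32418774, -0.7049983 ]), 'torque': array([-0.00242722,  0.02816531,  0.04668936]), 'opening': 1.001689095860929}
scene [[504.06078185   0.         324.96014741]
 [  0.         504.06078185 243.42001913]
 [  0.           0.           1.        ]] -0.04383741623944498 [[ 6.58128087e-01 -5.80996499e-01  4.78863749e-01  1.18073123e+00]
 [ 7.52905424e-01  5.07082961e-01 -4.19523888e-01 -5.02376793e-01]
 [ 9.18261927e-04  6.36639567e-01  7.71160955e-01  1.25474144e+00]
 [ 0.00000000e+00  0.00000000e+00  0.00000000e+00  1.00000000e+00]]
top [[514.03886491   0.         319.64331099]
 [  0.         514.03886491 240.86849175]
 [  0.           0.           1.        ]] -0.07263816122135895 [[ 0.01134612  0.99748052 -0.07002772  0.4938474 ]
 [-0.99987406  0.01209472  0.01027534  0.06646839]
 [ 0.01109642  0.06990231  0.99749212  1.49238755]
 [ 0.          0.          0.          1.        ]]
wrist [[428.60909417   0.         326.16616939]
 [  0.         428.60909417 237.71825201]
 [  0.           0.           1.        ]] -0.08913286265454827 [[ 0.41292802 -0.86411496 -0.28774257  0.14278005]
 [ 0.91076193  0.39116166  0.13230741  0.51235912]
 [-0.00177495 -0.31669842  0.94852462  0.37343344]
 [ 0.          0.          0.          1.        ]]
```

View pics/top0.png

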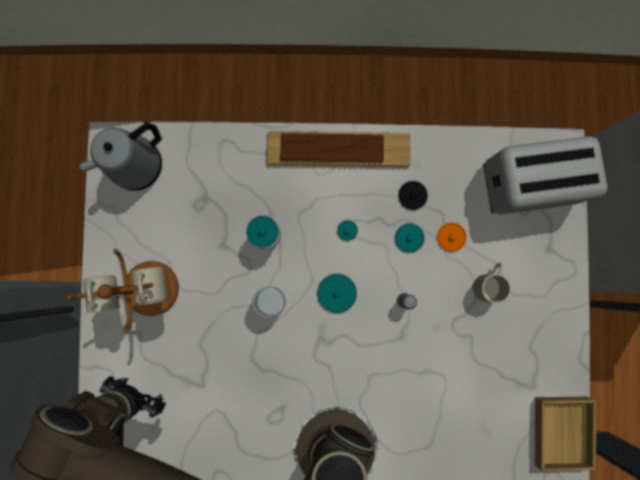

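View pics/scene0.png

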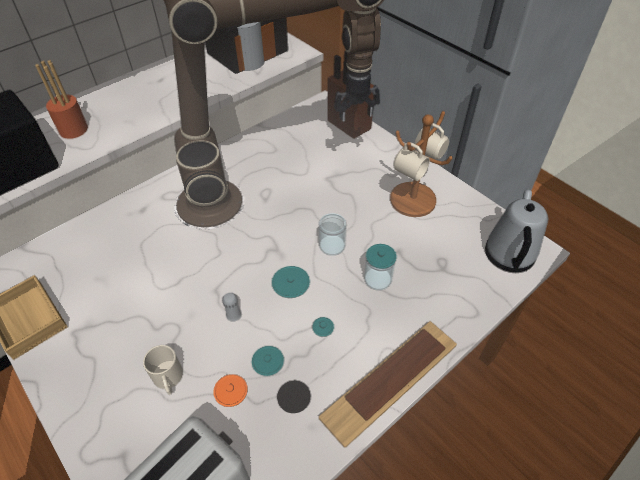

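View pics/wrist0.png

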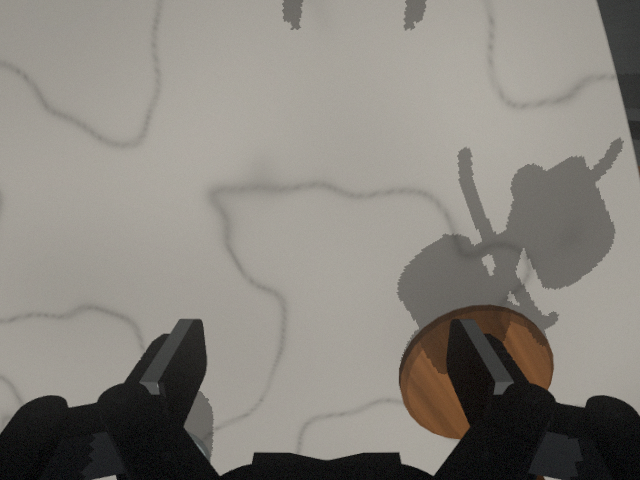

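Top view: the open jar is at (269,302) and the closed jar at (262,231). The teal lids are at (347,230) small, (409,237) middle and (337,293) large. The shaker is at (407,300), the mug at (491,288), and the orange and black decoys at (452,237) and (412,195). The scene view agrees: open jar rim near (332,222), middle lid at (268,360). The wrist view shows only the tree's base.

```bash
cat > h.py <<'E'
import numpy as np,cv2
def ray(c,u,v):
    D=np.array([c["k1"],0,0,0,0.])
    x,y=cv2.undistortPoints(np.array([[[u,v]]],float),c["K"],D)[0,0]
    T=c["world_from_camera"];d=T[:3,:3]@np.array([x,-y,-1]);return T[:3,3],d
def plane(c,u,v,z):
    o,d=ray(c,u,v);return o+d*(z-o[2])/d[2]
def two(a,b):
    A=[];r=[]
    M=np.zeros((3,3));v=np.zeros(3)
    for o,d in(a,b):
        d=d/np.linalg.norm(d);P=np.eye(3)-np.outer(d,d);M+=P;v+=P@o
    return np.linalg.solve(M,v)
E
python3 - <<'E'
import pickle,cv2,numpy as np
from h import *
d=pickle.load(open("c0.pkl","rb"))
for n in("top","scene"):
    c=d[n];hsv=cv2.cvtColor(c["pixels"],cv2.COLOR_RGB2HSV)
    m=cv2.inRange(hsv,(80,120,40),(100,255,255))
    for k in cv2.findContours(m,cv2.RETR_EXTERNAL,cv2.CHAIN_APPROX_NONE)[0]:
        if cv2.contourArea(k)<100: continue
        w=np.array([plane(c,*p[0],0.007)[:2] for p in k]).astype(np.float32)
        (cx,cy),(a,b),_=cv2.fitEllipse(w)
        M=cv2.moments(k);print(n,round(M['m10']/M['m00']),round(M['m01']/M['m00']),"xy",round(cx,3),round(cy,3),"diam",round(a,3),round(b,3))
ims=[cv2.resize(d["top"]["pixels"][270:340,230:310],None,fx=5,fy=5,interpolation=cv2.INTER_CUBIC),cv2.resize(d["scene"]["pixels"][200:270,292:372],None,fx=5,fy=5,interpolation=cv2.INTER_CUBIC)]
cv2.imwrite("pics/jar.png",np.hstack(ims)[:,:,::-1])
E
```

```text
top 337 293 xy 0.448 0.001 diam 0.106 0.107
top 409 238 xy 0.611 -0.209 diam 0.078 0.08
top 347 230 xy 0.631 -0.028 diam 0.052 0.054
top 262 231 xy 0.624 0.219 diam 0.086 0.087
```

View pics/jar.png

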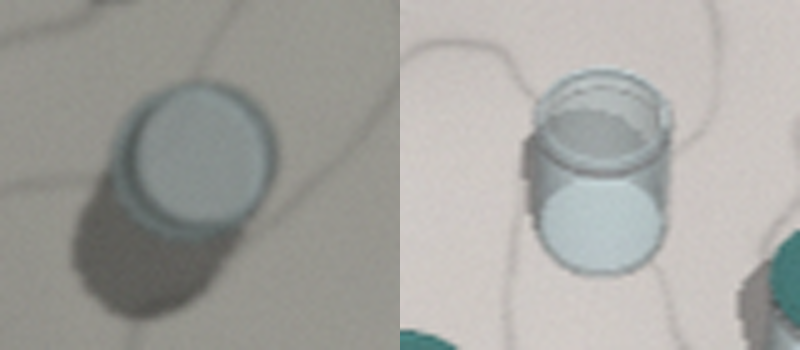

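The zoom shows the rim in the top view centred near crop (186,164), i.e. pixel (267,303); the bright disc is the bottom of the jar. In the scene view the rim ellipse is centred near crop (202,121), i.e. (332.4,224.2).

```bash
python3 - <<'E'
import pickle
from h import *
d=pickle.load(open("c0.pkl","rb"));t,s=d["top"],d["scene"]
a=(267.2,302.8);b=(332.4,224.2)
print("jar",plane(t,*a,.112),plane(s,*b,.112),two(ray(t,*a),ray(s,*b)))
print("rim w scene",plane(s,292+133/5,224,.112)-plane(s,292+271/5,224,.112))
hsv=cv2.cvtColor(s["pixels"],cv2.COLOR_RGB2HSV);m=cv2.inRange(hsv,(80,90,20),(100,255,255))
for k in cv2.findContours(m,cv2.RETR_EXTERNAL,cv2.CHAIN_APPROX_NONE)[0]:
    if cv2.contourArea(k)<100: continue
    w=np.array([plane(s,*p[0],0.007)[:2] for p in k]).astype(np.float32);print(cv2.fitEllipse(w))
print("closed",plane(t,262,231,.119),"shaker",plane(t,406,301,.095),"mug",plane(t,491,288,.09),"tree base",plane(t,155,288,0),plane(t,104,290,.355),plane(s,428,119,.355))
from scipy.spatial.transform import Rotation as R
from rig import observe
q=observe()["tcp_rot"];print(R.from_quat([*q[1:],q[0]]).as_matrix().round(3))
E
```

```text
jar [0.42321855 0.19046208 0.112     ] [0.42901585 0.18610161 0.112     ] [0.42288374 0.19143953 0.10287235]
rim w scene [-0.05510737 -0.06315629  0.        ]
((0.6111596822738647, -0.20979009568691254), (0.08057750016450882, 0.0820804163813591), 77.6070556640625)
((0.6305257081985474, -0.028758278116583824), (0.05396810919046402, 0.05619928613305092), 67.86083221435547)
((0.4484919607639313, 0.0003431192017160356), (0.10818970948457718, 0.10939883440732956), 61.3697509765625)
((0.558321475982666, 0.27705422043800354), (0.08897863328456879, 0.0919731929898262), 44.68633270263672)
closed [0.61491359 0.20717698 0.119     ] shaker [ 0.43106172 -0.18436175  0.095     ] mug [ 0.46800808 -0.4210003   0.09      ] tree base [0.45555809 0.52787847 0.        ] [0.45836807 0.53302677 0.355     ] [0.46491121 0.52468886 0.355     ]
[[-0.911  0.413 -0.001]
 [ 0.413  0.911 -0.001]
 [-0.    -0.001 -1.   ]]
```

Both views put the middle lid at (0.611,-0.209). Its measured diameter of about 80 mm lies between the other two (about 54 and 108 mm), and each reads about 8 mm under its true size. The open jar is at (0.425,0.189), and the two views differ by up to 6 mm. I'll shut the fingers and move inward first, away from the tree, then across to the jar.

>>> apply_moves(series=[[-1,0,-20,0,0],[-1,0,-20,0,0],[-1,0,-20,0,0],[-1,0,-20,0,0],[-1,-25,-8,0,0],[-1,-25,-8,0,0],[-1,-25,-8,0,0],[-1,-25,-8,0,0],[-1,-25,-8,0,0],[-1,-25,-8,0,0]])

```text
clock: 1.15
position: [0.3011, 0.2987, 0.2311]
tcp_rot: [-0.0, 0.211, 0.977, -0.0]
wrist_force: [0.0, 0.7, -0.1]
opening: 0.003
```

>>> apply_moves(series=[[-1,-25,-8,0,0],[-1,-25,-8,0,0],[-1,-25,-8,0,0],[-1,-25,-8,0,0],[-1,-25,-8,0,0],[-1,-25,-8,0,0],[-1,-9,-1,0,0],[-1,0,0,0,0.1],[-1,0,0,0,0.1],[-1,0,0,0,0.1]])

```text
clock: 2.15
position: [0.4248, 0.1895, 0.2311]
tcp_rot: [-0.0, 0.357, 0.934, -0.0]
wrist_force: [-0.1, 0.5, -0.5]
opening: 0.001
```

>>> apply_moves(series=[[-1,0,0,0,0.1],[-1,0,0,0,0.1],[-1,0,0,0,0.1],[-1,0,0,0,0.1],[-1,0,0,0,0]])

```text
clock: 2.65
position: [0.4247, 0.1897, 0.2312]
tcp_rot: [-0.0, 0.534, 0.846, -0.0]
wrist_force: [-0.5, -0.3, 0.4]
opening: 0.003
```

```bash
python3 - <<'E'
from rig import observe,camera
import cv2,pickle
s=observe();print(s)
d={}
for n in("scene","top","wrist"):
    c=camera(n);d[n]=c;cv2.imwrite(f"pics/{n}1.png",c["pixels"][:,:,::-1])
pickle.dump(d,open("c1.pkl","wb"))
E
```

```text
{'clock': 2.65, 'joint_pos': array([ 4.19815981e-01,  1.30982490e-02, -1.61635943e-01,  1.39647211e+00,
        2.79024864e-04,  1.54536960e+00]), 'dq': array([-1.20726168e-03,  8.20742637e-05,  2.23514308e-05, -4.06635198e-04,
       -3.00814592e-03, -8.99825223e-02]), 'effort': array([-5.01576019e-02, -3.61838901e+01,  3.53236914e+01,  2.58546854e-03,
       -1.30084431e-03,  6.95314351e-01]), 'position': array([0.42472938, 0.18966904, 0.23116663]), 'tcp_rot': array([-2.29805946e-04,  5.33536822e-01,  8.45776801e-01, -9.31250644e-05]), 'wrist_force': array([-0.50503442, -0.30608629,  0.37384906]), 'torque': array([-0.01133282, -0.0489509 ,  0.02594231]), 'opening': 0.0028955328334498874}
```

View pics/wrist1.png

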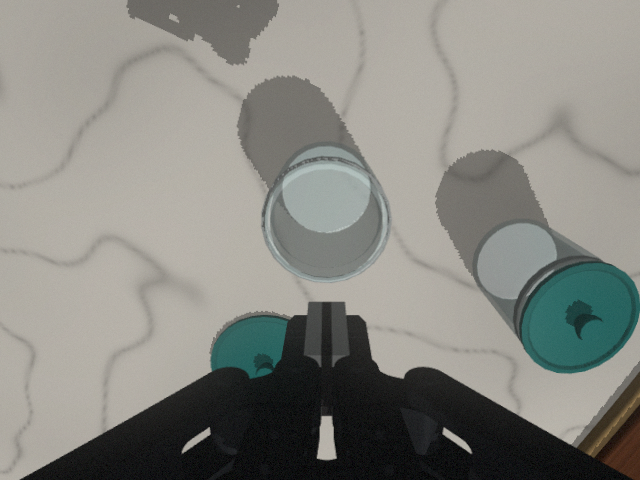

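View pics/scene1.png

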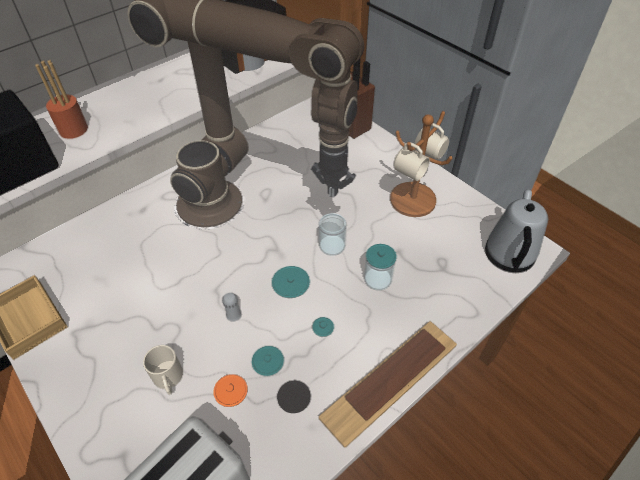

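In the wrist view the open rim is centred at about (326,220), spanning columns 263–389 and rows 158–281. The shut fingers are at about (326,330). In the scene view the arm is clear of everything. I'll check the jar point from this third view.

```bash
python3 - <<'E'
import pickle
from h import *
d=pickle.load(open("c1.pkl","rb"));w=d["wrist"]
print(plane(w,326,219,.112), np.linalg.norm(plane(w,263,219,.112)-plane(w,389,219,.112)))
d0=pickle.load(open("c0.pkl","rb"))
print(two(ray(w,326,219),ray(d0["top"],267.2,302.8)),plane(w,581,318,.132))
E
```

```text
[0.42205975 0.19602096 0.112     ] 0.08021644160200771
[0.42314459 0.19205148 0.09790029] [0.60077654 0.21335618 0.132     ]
```

The rim measures 80.2 mm, matching the 80 mm given, and the three views agree within about 10 mm on (0.424,0.191). The fingertips are already within a few millimetres of that, so I'll lower 78 mm and hold.

>>> apply_moves(series=[[-1,0,0,13,0],[-1,0,0,13,0],[-1,0,0,13,0],[-1,0,0,13,0],[-1,0,0,13,0],[-1,0,0,13,0],[-1,0,0,0,0],[-1,0,0,0,0],[-1,0,0,0,0],[-1,0,0,0,0]])

```text
clock: 3.8
position: [0.4256, 0.1895, 0.154]
tcp_rot: [0.0, 0.534, 0.846, 0.001]
wrist_force: [0.3, 0.2, -0.5]
opening: 0.003
```

```bash
python3 - <<'E'
from rig import camera
import cv2,numpy as np
a=camera("wrist")["pixels"];b=camera("scene")["pixels"][140:280,260:420]
cv2.imwrite("pics/chk2.png",np.hstack([cv2.resize(a,(400,300)),cv2.resize(b,(343,300))])[:,:,::-1])
E
```

```text
(no output)
```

View pics/chk2.png

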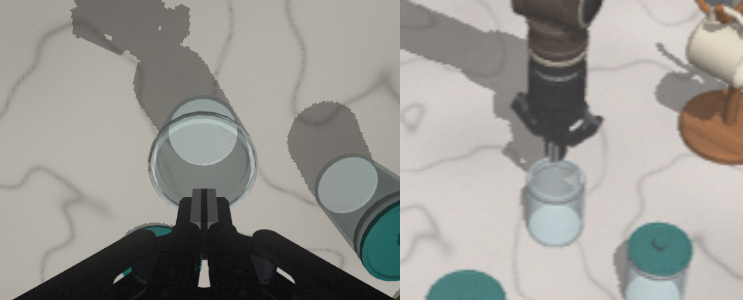

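The fingertips hang over the open mouth without touching: the rim centre is about (203,160) in the left panel and the fingers come in at (203,195). I'll hold on for 2.3 s more, then rise.

>>> apply_moves(series=[[-1,0,0,0,0],[-1,0,0,0,0],[-1,0,0,0,0],[-1,0,0,0,0],[-1,0,0,0,0],[-1,0,0,0,0],[-1,0,0,0,0],[-1,0,0,0,0],[-1,0,0,0,0],[-1,0,0,0,0]])

```text
clock: 4.9
position: [0.4251, 0.1893, 0.1533]
tcp_rot: [0.0, 0.534, 0.846, -0.0]
wrist_force: [0.1, 0.5, -0.3]
opening: 0.002
```

>>> apply_moves(series=[[-1,0,0,0,0],[-1,0,0,0,0],[-1,0,0,0,0],[-1,0,0,0,0],[-1,0,0,0,0],[-1,0,0,0,0],[-1,0,0,0,0],[-1,0,0,0,0],[-1,0,0,0,0],[-1,0,0,0,0]])

```text
clock: 5.9
position: [0.4252, 0.1893, 0.1533]
tcp_rot: [0.0, 0.534, 0.846, -0.0]
wrist_force: [0.0, 0.6, 1.0]
opening: 0.004
```

>>> apply_moves(series=[[-1,0,0,0,0],[-1,0,0,0,0],[-1,0,0,0,0],[-1,0,0,-20,0],[-1,0,0,-20,0],[-1,0,0,-20,0],[-1,0,0,-20,0],[-1,-20,0,0,0],[-1,-20,0,0,0],[-1,-20,0,0,0]])

```text
clock: 6.9
position: [0.4513, 0.1347, 0.2335]
tcp_rot: [0.0, 0.533, 0.846, 0.0]
wrist_force: [1.0, 0.4, -0.4]
opening: -0.001
```

>>> apply_moves(series=[[-1,-20,0,0,0],[-1,-20,0,0,0],[-1,-20,0,0,0],[-1,-20,0,0,0],[-1,-20,0,0,0],[-1,-20,0,0,0],[-1,-20,0,0,0],[-1,-20,0,0,0],[-1,-20,0,0,0],[-1,-20,0,0,0]])

```text
clock: 7.9
position: [0.5374, -0.0462, 0.2332]
tcp_rot: [-0.0, 0.534, 0.846, -0.0]
wrist_force: [-0.8, -1.2, 0.5]
opening: -0.0
```

>>> apply_moves(series=[[-1,-20,0,0,0],[-1,-20,0,0,0],[-1,-20,0,0,0],[-1,-20,0,0,0],[-1,-20,0,0,0],[-1,-20,0,0,0],[-1,-20,0,0,0],[-1,-20,0,0,0],[-1,-20,-4,0,0],[-1,0,0,0,0.1]])

```text
clock: 8.9
position: [0.6116, -0.2123, 0.2324]
tcp_rot: [-0.0, 0.577, 0.817, -0.0]
wrist_force: [-0.5, 0.7, -0.2]
opening: -0.001
```

>>> apply_moves(series=[[-1,0,0,0,0.1],[-1,0,0,0,0.1],[-1,0,0,0,0.1],[-1,0,0,0,0.1],[-1,0,0,0,0.1],[-1,0,0,0,0.1],[-1,0,0,0,0]])

```text
clock: 9.6
position: [0.6111, -0.2101, 0.2331]
tcp_rot: [-0.0, 0.791, 0.611, -0.0]
wrist_force: [0.4, -0.8, 0.8]
opening: 0.001
```

```bash
python3 - <<'E'
from rig import observe,camera
from h import *
import pickle
s=observe();print(s["clock"],s["position"],s["tcp_rot"],s["joint_pos"])
c=camera("wrist");pickle.dump(c,open("c3.pkl","wb"));b=camera("scene")["pixels"]
hsv=cv2.cvtColor(c["pixels"],cv2.COLOR_RGB2HSV);m=cv2.inRange(hsv,(80,90,20),(100,255,255))
for k in cv2.findContours(m,cv2.RETR_EXTERNAL,cv2.CHAIN_APPROX_NONE)[0]:
    if cv2.contourArea(k)<100: continue
    w=np.array([plane(c,*p[0],0.007)[:2] for p in k]).astype(np.float32);print(cv2.boundingRect(k),cv2.fitEllipse(w))
cv2.imwrite("pics/chk3.png",np.hstack([cv2.resize(c["pixels"],(400,300)),cv2.resize(b,(400,300))])[:,:,::-1])
E
```

```text
9.6 [ 0.61111793 -0.21011851  0.23313838] [-6.56233373e-05  7.91408159e-01  6.11288082e-01 -5.17078386e-05] [-3.31157927e-01  3.64734178e-01  2.70491855e-01  1.47672049e+00
 -1.42522057e-05  1.49506042e+00]
(277, 141, 99, 98) ((0.6111268997192383, -0.20831166207790375), (0.0854683592915535, 0.08605838567018509), 161.63511657714844)
(272, 0, 40, 7) ((0.6230946779251099, -0.054039716720581055), (0.0041557978838682175, 0.0330512672662735), 75.09069061279297)
(5, 0, 131, 72) ((0.44122013449668884, -0.02185705117881298), (0.059678904712200165, 0.122344471514225), 71.50498962402344)
```

View pics/chk3.png

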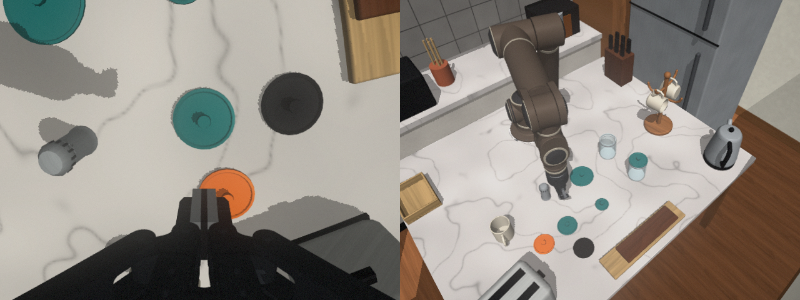

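In the wrist view the lid is centred at about (326,190) full-size and measures 86 mm, so it is the middle one, at (0.611,-0.208). It's directly under the fingers; the shaker, orange lid, black lid and toaster are all off to the side. I'll lower 156 mm and hold.

>>> apply_moves(series=[[-1,0,0,20,0],[-1,0,0,20,0],[-1,0,0,20,0],[-1,0,0,20,0],[-1,0,0,20,0],[-1,0,0,20,0],[-1,0,0,20,0],[-1,0,0,16,0],[-1,0,0,0,0],[-1,0,0,0,0]])

```text
clock: 10.7
position: [0.6109, -0.2097, 0.0775]
tcp_rot: [-0.0, 0.791, 0.612, -0.0]
wrist_force: [0.0, -1.4, 0.4]
opening: -0.001
```

>>> apply_moves(series=[[-1,0,0,0,0],[-1,0,0,0,0],[-1,0,0,0,0],[-1,0,0,0,0],[-1,0,0,0,0],[-1,0,0,0,0],[-1,0,0,0,0],[-1,0,0,0,0],[-1,0,0,0,0],[-1,0,0,0,0]])

```text
clock: 11.7
position: [0.6109, -0.2096, 0.0773]
tcp_rot: [-0.0, 0.791, 0.611, -0.0]
wrist_force: [-0.3, 0.5, -0.7]
opening: -0.002
```

>>> apply_moves(series=[[-1,0,0,0,0],[-1,0,0,0,0],[-1,0,0,0,0],[-1,0,0,0,0],[-1,0,0,0,0],[-1,0,0,0,0],[-1,0,0,0,0],[-1,0,0,0,0],[-1,0,0,0,0],[-1,0,0,0,0]])

```text
clock: 12.7
position: [0.6109, -0.2096, 0.0773]
tcp_rot: [0.0, 0.791, 0.611, -0.0]
wrist_force: [1.1, -0.3, 0.1]
opening: 0.004
```

```bash
python3 - <<'E'
from rig import observe,camera
from h import *
s=observe();print(s["clock"],s["position"],s["wrist_force"])
c=camera("wrist");b=camera("scene")["pixels"]
cv2.imwrite("pics/chk4.png",np.hstack([cv2.resize(c["pixels"],(400,300)),cv2.resize(b,(400,300))])[:,:,::-1])
E
```

```text
12.7 [ 0.61093495 -0.20957535  0.07729428] [ 1.05853947 -0.25078713  0.10401747]
```

View pics/chk4.png

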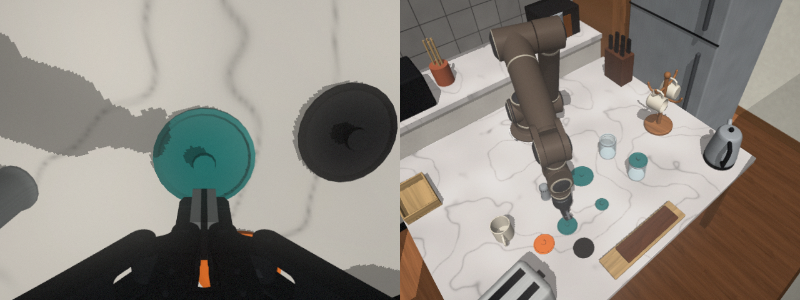

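The fingertips are over the middle lid's knob, which shows at (203,158) in the left panel, and nothing else has moved. The grasp point is 76 mm above the knob, inside the 20–100 mm band. I held there for 2 s, so I'm handing in.

```bash
python3 -c "
from rig import hand_in;print(hand_in())"
```

```text
the job is handed in; nothing more can be done
None
```

I pointed at the open jar, then at the middle-sized teal lid, and handed the job in with the fingertips still over that lid. The hand-in gives no verdict.

- **Open jar:** the mouth is at about (0.424, 0.191). I held the shut fingers there for about 2.5 s, with the grasp point about 60 mm above the rim. The three camera views disagreed by up to 10 mm on the mouth position, which is well inside the 32 mm allowed.
- **Middle lid:** it is at (0.611, -0.209), and the three views agree within about 2 mm. Its diameter read 80–82 mm in the two fixed cameras and 86 mm in the wrist camera, against 88 mm true. That clearly sets it apart from the other two lids. I held there for over 2 s, with the grasp point about 76 mm above the knob and 1–2 mm off its axis.
- **Contact and movement:** the wrist force stayed at noise level, about 1 N. In the last pictures nothing looked moved, but I checked that by eye and did not measure it. The robot's clock was at about 13 s of the 43 s allowed.

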